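# Clamp a wardrobe rail bearer and mark its screw hole

## Task

Stand the beech block, pencil cross up, on the bed of the blue vise between its jaws, its long side along the jaws and the cross centred so that it will lie under the marking punch, and let go of it. Then crank the red-knobbed handle clockwise until the moving jaw grips the block firmly against the fixed jaw; once it is tight, swing the punch arm in over the block as far as its stop, press the black plunger head fully down to its stop and let it spring back up. Leave the block clamped and the arm swung in, and do not disturb the other things on the table.

Things in the scene. Friction and masses are not known exactly. Their poses are not given: they have to be found in the camera images.
- vise: Low blue vise on a plywood block 120 x 260 x 25 mm, fixed, placed anew each time. Origin at table level; x along the jaw faces, y along the screw from crank end (-y) to fixed jaw (+y), z up. The block's bed: z = 55 mm. Fixed jaw face: y = 30 mm. Screw axis: x = 0, z = 68 mm. The arm's post: x = 0, y = 115 mm, its hub up to z = 150 mm. Punch when swung in: x = 0, y = 16 mm.
- fixed_jaw: The fixed jaw, 60 mm wide (x), 24 mm high above the bed. Origin: bottom middle of its gripping face (which looks to the vise's -y), at bed height; axes as the vise's.
- jaw: The moving jaw, 60 mm wide, 24 mm high; slides along the vise's y. Origin: bottom middle of its gripping face (which looks to +y), at bed height; axes as the vise's. It starts 37 to 47 mm from the fixed jaw's face, moves 12 mm towards it per clockwise turn of the crank, and stays where it is left.
- crank (a joint): Crank angle, rad. 0 and whole turns: knob straight above the screw axis. Grows clockwise seen from the crank end (knob from top to vise +x, then down), closing the jaw. Starts at -2.2 to 2.2. Jaw faces are 42 mm apart at 0, so the 28 mm block is met at about 7.3. Self-locking; turning takes 3 to 6 N at the knob, clearly more (8 N and up) once the block is gripped.
- knob_grip (a point): Middle of the crank's red knob, a round bar 16 mm in diameter, 38 mm long, parallel to the screw, spinning freely on its pin; 34 mm from the screw axis, at y = -161 mm in the vise's frame. Can be pinched from above, fingers closing along the vise's x, and led round the circle without turning the gripper.
- swing_arm (a joint): Angle of the punch arm about its vertical post, rad. 0: swung in against its stop, pointing to the vise's -y; grows anticlockwise from above, at 1.57 it points to the vise's +x. Starts swung out at 1.1 to 1.8. Light friction (0.6 N at the barrel); stays where left. Dark steel bar 20 mm wide, 14 mm thick, underside 132 mm above the table.
- barrel_top (a point): Top centre of the punch's yellow barrel, an upright cylinder 28 mm in diameter and 44 mm tall (122 to 166 mm above the table) at the arm's end, 99 mm from the post's axis. The arm can be pushed round by the barrel's or the bar's side.
- punch_point (a point): Point on the barrel's axis, 106 mm above the table, where the steel punch tip comes when the plunger is fully pressed; it moves with the arm only and shows where the punch will mark.
- plunger (a joint): How far the plunger is pressed, m: 0 up, 0.012 fully down on its stop. A spring brings it back: 1.8 N to start, 5.4 N at the stop.
- plunger_top (a point): Centre of the top of the black plunger head (30 mm diameter, 10 mm thick, on top of the barrel); 190 mm above the table when up, 178 when pressed.
- cleat: The beech block: 80 mm (x) x 28 mm (y) x 50 mm (z), about 80 g, standing on the table with its thin pencil cross up. Origin: centre of its underside. It may lie either way round. Held by its upper 18 mm, across the 28 mm, the fingers stay above the jaws.
- cleat_cross (a point): The black pencil cross (18 mm arms) at the centre of the block's top face, 50 mm above its underside.
- tape_measure: Yellow tape measure, 66 x 62 x 36 mm, loose; leave alone. Origin: centre of underside.
- screw_jar: Glass screw jar with black cap, 56 mm diameter, 65 mm tall, loose; leave alone. Origin: centre of underside.
- screwdriver: Black-handled screwdriver lying on the table, loose; leave alone.
- hammer: Hammer lying on the table, loose; leave alone.
- flange: Flat steel rail flange, 60 mm diameter, 8 mm thick, lying on the table; leave alone.
Mind the look-alikes: they are no part of the job. What is shaped like the cleat but green, pink or purple is not meant.

How it is judged:
By the outcome, as a careful person would: the job done as asked, in the order asked, and still so for the second after the job is handed in, with the robot touching nothing.
It also fails if it takes over 72 s, if anything falls off the work surface, if the arm or the gripper's body presses on something with over 40 N, if the wrist force passes 120 N, or if a joint passes its speed limit or range.

## Robot

A 7-joint arm with a two-finger parallel gripper is mounted at the origin on the work surface. World frame = base frame: x ahead of the robot, y to its left, z up, the work surface at z = 0. Lengths are in m, angles in rad, forces in N, time in s.
With the tool pointing down it reaches from about 0.425 to 0.875 m from the base axis. Payload 8.4 kg.
Tool frame: the origin (TCP) lies at the very end of the fingers, on their centre line; the grasp point (between the pads) lies 19 mm behind it (bot.grip_point_offset is the distance from the TCP to the grasp point, in m); x points along the fingers, y is the direction in which the jaws open and shut, and the axes are right-handed (so a half turn about x gives the same grasp; the last joint's range is limited). The gripper opens to 87 mm and grips with 3 to 60 N. Pads are 19 mm wide; open, the fingers measure 117 mm over their backs; the gripper's body (75 mm by 190 mm) begins 51 mm behind the grasp point.
Start: joints at [-1.379, 0.333, 0.04, 1.465, -0.013, 1.343, -0.059], TCP at [0.186, 0.623, 0.223] pointing down, gripper open.
Joint ranges: [-2.58, 2.58], [-0.38, 2.09], [-1.3, 1.39], [0.25, 2.4], [-1.5, 4.64], [0.08, 2.09], [-2.65, 2.65]. Speed limits (rad/s): [2.22, 2.22, 2.79, 2.79, 3.14, 3.14, 3.14].

## Interface

Orientations are given as a unit quaternion [x, y, z, w].
In Python, from workcell import sensors, viewer, workorder, bot gives the robot as it stands. The module is installed in compiled form; this text tells all that it offers.
- The arm moves only by the tool play_rows, never from a script. Its argument "commands" is a list of rows, each a list of 3 entries, a list of its own where there are three numbers: the gripper command: -1 is fully open, 1 is shut, values between are in proportion, then the shift along the tool's x, y, z as a fraction of full scale, then the turn about the tool's x as a fraction of full scale. A call has 1 to 20 rows; each row shifts and turns the commanded pose from where the row before left it, along the tool's axes as they then stand; what a row does not reach is not made up. Full scale, the value 1, is 0.25 m for a shift and 0.1 rad for a turn. A row lasts 1/12 s, in which the tool goes at most 41.7 mm and 7.16 degrees, less where a joint would pass 70% of its speed; a pose out of reach is approached as far as the arm can. A call with a number of a shift or a turn outside -1 to 1 is refused whole. A call with a gripper value outside its range is refused whole. The fingers move at their own pace and stop on an object; "grip_force" is the grip in N (left out, the last holds). Time passes only in rows, so rows that do not move let the fingers close. It gives the time, the measured TCP pose, the force and the opening at its end, in the units of the state.
- sensors.get_state(): the state, without advancing time (a new reading comes with each control period).
- viewer.camera(name): name is "scene" or "top"; returns the picture (400x640x3 uint8, red, green, blue); there is no depth.
- viewer.camera_params(name): a dict with "camera_matrix" (3x3 intrinsics, pixels), "dist" ([k1, k2, p1, p2, k3] as OpenCV has them; the pictures are not rectified), "R" (3x3) and "t" (3): a world point X has camera coordinates R X + t. Camera axes: x right, y down, z forward; pixel columns grow to the right and rows downward; lengths in m; the calibration is good to about 2 mm. A picture is of the moment at which its call begins. camera_params takes no time and is no camera call.
- workorder.close_job(): hands the job in, once; it reports no verdict.
Trained networks look in the newest picture that a camera, given by its name, has taken for a name from the list of things; names that differ only in an ending like _2 or _b are one class to them, and where a whole thing is asked for, a point or a joint stands for the part that bears it (a point fixed in the world has none). Each returns a list of dicts, best first, with "conf" (0 to 1); they miss things now and then, are a little off and sometimes report something else, mostly with a low value. They report only what shows in the picture. A call takes as long as a camera call. They do not tell look-alikes from the thing itself.
- viewer.outline_of(camera, query): "region" (400x640 bool, what is visible of it) and "extent" ([centre column, centre row, width, height] in pixels, round what is visible of it).
The state is a dict: "time": time; "joint_positions": joint angles; "qvel": joint speeds; "tau": joint torques, N m; "position": TCP position; "tool_rot": TCP orientation; "ft_force": force on the tool from outside, world axes, zero at the start; "ft_torque": the same for the moment, N m; "opening": finger opening in m.
Only numpy, scipy, OpenCV 4.12 (cv2) and the standard library are available. Lean on these libraries where they do the work, as an engineer would, in place of code of your own. Each camera call takes 0.05 s, during which the arm holds its last target. There are 200 camera calls.

## Working session

There is one attempt and no reset: what is moved stays moved. The work goes in short steps, Python scripts to look and compute and a tool call to move; the robot and the scene stay as the last step left them, time stands still between calls to the robot, and variables do not carry over. Pictures are saved under pics/ and viewed, about 8 in all and at most 12, crops included, and the job is handed in when it is done.

Besides the shell and the picture viewer there is one more tool, called as name(argument=value, ...) on one line, values as JSON. play_rows: Moves the arm, as the interface text tells. Its arguments: {"type":"object","properties":{"commands":{"type":"array","items":{"type":"array"}},"grip_force":{"type":"number"}},"required":["commands"]}

```bash
mkdir -p pics
python3 - <<'E'
from workcell import sensors, viewer, bot
import cv2,numpy as np
for n in("scene","top"):
    cv2.imwrite(f"pics/{n}0.png",viewer.camera(n)[:,:,::-1]); p=viewer.camera_params(n)
    print(n,{k:np.round(np.array(v),4).tolist() for k,v in p.items()})
s=sensors.get_state();print(s); print(bot.grip_point_offset)
E
```

```text
scene {'camera_matrix': [[460.7995, 0.0, 318.3594], [0.0, 460.7995, 201.2124], [0.0, 0.0, 1.0]], 'dist': [-0.0672, 0.0, 0.0, 0.0, 0.0], 'R': [[-0.8796, 0.4757, -0.0041], [0.2777, 0.5066, -0.8162], [-0.3862, -0.7191, -0.5777]], 't': [0.4389, -0.0502, 1.6457]}
top {'camera_matrix': [[429.2913, 0.0, 322.2168], [0.0, 429.2913, 201.3472], [0.0, 0.0, 1.0]], 'dist': [-0.0748, 0.0, 0.0, 0.0, 0.0], 'R': [[-0.0066, -0.9999, -0.0127], [-0.9983, 0.0073, -0.0573], [0.0574, 0.0123, -0.9983]], 't': [0.0781, 0.5177, 1.4778]}
{'time': 0.1, 'joint_positions': array([-1.37920461,  0.33383506,  0.03988113,  1.46619152, -0.01338125,
        1.34329469, -0.05850393]), 'qvel': array([-0.00158059, -0.00071181, -0.00134598, -0.00250996, -0.00135339,
       -0.00059427,  0.00085246]), 'tau': array([ 3.93619892e-03, -6.57800889e+01,  1.34005487e+00, -4.04708290e+01,
       -5.94915845e-02,  4.08392062e-02,  6.22630660e-05]), 'position': array([0.18627574, 0.62229095, 0.22174742]), 'tool_rot': array([ 0.10194035,  0.69967784, -0.10297264,  0.69961112]), 'ft_force': array([-0.28881375,  0.34531825,  0.05249071]), 'ft_torque': array([-0.03284582, -0.02717388, -0.08145443]), 'opening': 0.08679169581643871}
0.0187
```

View pics/scene0.png

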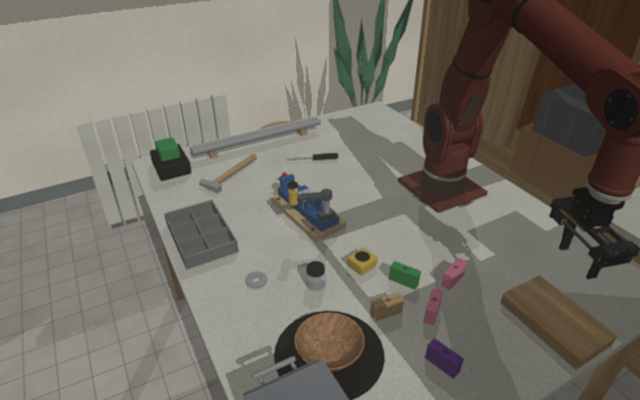

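View pics/top0.png

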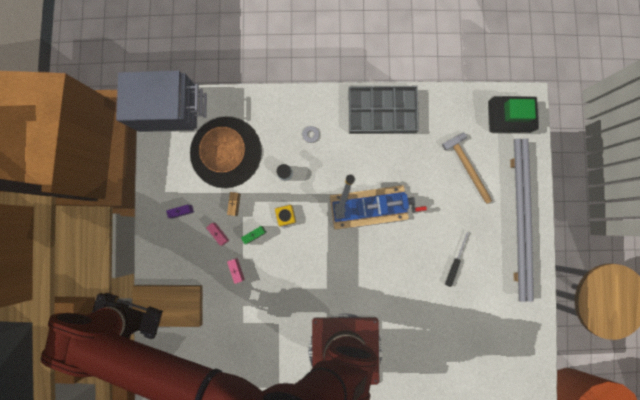

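```bash
cat > h.py <<'E'
import numpy as np,cv2
from workcell import sensors,viewer
P={n:{k:np.array(v,float) for k,v in viewer.camera_params(n).items()} for n in("scene","top")}
def ray(n,uv):
    p=P[n];q=cv2.undistortPoints(np.array([[uv]],float),p["camera_matrix"],p["dist"])[0,0]
    return -p["R"].T@p["t"],p["R"].T@np.array([q[0],q[1],1])
def plane(n,uv,z):
    c,d=ray(n,uv);return (c+d*(z-c[2])/d[2])[:2]
def tri(a,b):
    (c,d),(e,f)=ray("scene",a),ray("top",b)
    s=np.linalg.lstsq(np.c_[d,-f],e-c,rcond=None)[0]
    x,y=c+s[0]*d,e+s[1]*f
    return (x+y)/2,np.linalg.norm(x-y)
def proj(n,X):
    p=P[n];return cv2.projectPoints(np.atleast_2d(np.array(X,float)),cv2.Rodrigues(p["R"])[0],p["t"],p["camera_matrix"],p["dist"])[0][:,0]
E
python3 - <<'E'
from h import *
for n in("scene","top"):
    im=viewer.camera(n)
    for q in("vise","fixed_jaw","jaw","crank","knob_grip","swing_arm","barrel_top","plunger_top","cleat","cleat_cross"):
        for o in viewer.outline_of(n,q)[:6]:
            if o["conf"]<.3: continue
            m=o["region"];r=cv2.minAreaRect(np.argwhere(m)[:,::-1].astype(np.float32))
            print(n,q,round(o["conf"],2),np.round(o["extent"],1),m.sum(),np.round(np.argwhere(m).mean(0)[::-1],1),np.round(r[2]),np.round(r[1],1),np.round(im[m].mean(0)))
    
    a=im[165:240,320:440] if n=="top" else im[165:245,260:355]
    k=6
    b=im[185:225,210:260] if n=="top" else im[285:325,365:415]
    A=cv2.resize(a,None,fx=k,fy=k,interpolation=3); A=np.clip(A*1.3,0,255).astype(np.uint8)
    B=cv2.resize(b,None,fx=4,fy=4,interpolation=3); A=cv2.copyMakeBorder(A,0,0,0,max(0,200-0),cv2.BORDER_CONSTANT)
    A[:B.shape[0],-B.shape[1]:]=B
    cv2.imwrite(f"pics/{n}1.png",A[:590,:,::-1][:, -920:]) ; print(A.shape)
    A=cv2.resize(A,None,fx=.86,fy=.86) if A.shape[1]>800 else A
    cv2.imwrite(f"pics/{n}1.png",A[:,:,::-1])
E
```

```text
scene vise 0.63 [309.7 208.9  78.2  73.1] 2764 [307.6 208.7] 43.0 [83.7 50.1] [82. 82. 79.]
scene fixed_jaw 0.74 [311.8 155.9  51.7  11. ] 194 [321.4 156.4] -0.0 [51.  6.] [73. 73. 68.]
scene jaw 0.5 [304.2 190.8  13.5   7.5] 66 [302.6 189.6] 81.0 [ 6.7 10.9] [ 96. 108. 122.]
scene swing_arm 0.82 [310.5 194.   40.6  21.6] 472 [306.8 194.6] 90.0 [23. 42.] [88. 83. 66.]
scene barrel_top 0.69 [311.6 193.1  46.1  24.6] 492 [306.1 194.2] 90.0 [23. 43.] [87. 82. 66.]
scene plunger_top 0.44 [292.6 185.2   7.5   9.9] 68 [292.6 185.1] 45.0 [7.8 8.5] [58. 57. 52.]
scene cleat 0.98 [403.4 275.4  28.6  27. ] 563 [404.3 274.7] 27.0 [32.2 19.2] [55. 96. 59.]
scene cleat 0.94 [445.  360.8  40.3  37.4] 902 [444.  358.2] 36.0 [41.7 23.7] [61. 44. 70.]
scene cleat 0.78 [434.6 308.   18.4  37.3] 437 [432.7 306. ] 17.0 [12.5 36.1] [110.  72.  80.]
scene cleat 0.69 [386.4 305.4  32.8  28.1] 643 [386.  306.2] 72.0 [20.6 34.8] [101.  86.  65.]
scene cleat 0.66 [452.9 271.9  27.1  34. ] 503 [453.7 273.3] 40.0 [17.2 34.6] [123.  81.  91.]
scene cleat_cross 0.85 [385.6 307.5  31.2  27.6] 644 [386.4 306.1] 74.
[... 1531 characters left out ...]
 91. 114.]
top cleat 0.55 [234.2 202.9  22.   24.1] 259 [233.5 203.7] 7.0 [11.2 23.3] [132. 107.  75.]
top cleat 0.48 [254.3 235.1  24.7  18.9] 208 [253.5 234.8] 58.0 [ 8.9 25.2] [ 58. 126.  67.]
top cleat_cross 0.82 [218.  234.1  23.8  27.9] 298 [216.9 233.8] 51.0 [25.3 12.3] [135.  82.  96.]
top cleat_cross 0.76 [181.3 214.3  26.6  12.4] 261 [179.6 211.3] 73.0 [10.1 27.3] [75. 53. 90.]
top cleat_cross 0.72 [233.5 270.2  17.4  23.8] 250 [234.9 269.5] 69.0 [23.1 11.7] [165.  92. 115.]
top cleat_cross 0.64 [234.1 203.7  17.1  23.5] 240 [233.6 203.8] 8.0 [10.7 22.9] [133. 106.  74.]
top cleat_cross 0.58 [254.5 235.8  22.3  20.8] 220 [253.2 234.9] 56.0 [ 9.7 24.4] [ 61. 127.  69.]
(450, 920, 3)
```

View pics/top1.png

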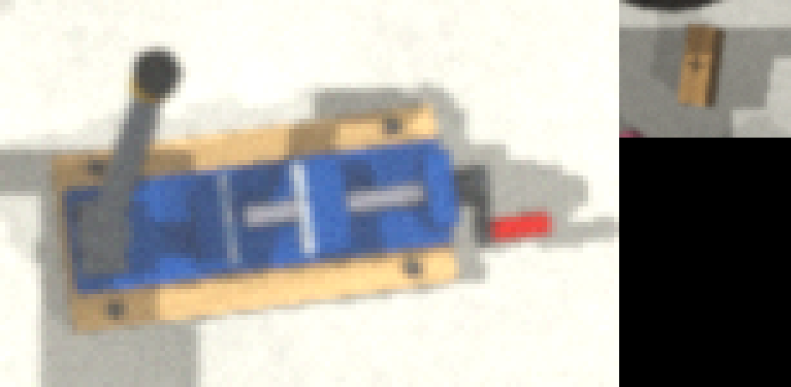

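View pics/scene1.png

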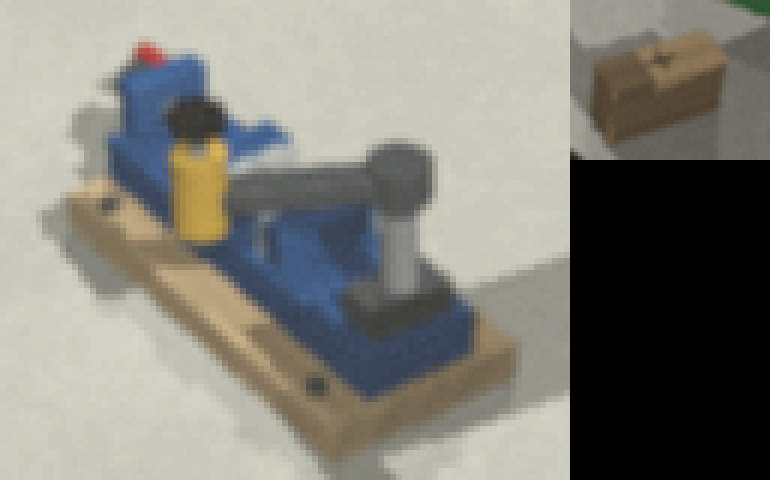

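```bash
cat > fit.py <<'E'
from h import *
from scipy.optimize import least_squares,minimize
def rz(a):return np.array([[np.cos(a),-np.sin(a)],[np.sin(a),np.cos(a)]])
def w(v,p):
    p=np.atleast_2d(p);return np.c_[(rz(v[2])@p[:,:2].T).T+v[:2],p[:,2]]
def fitbox(c0,masks):
    B=np.array([[sx*.04,sy*.014,z] for sx in(-1,1) for sy in(-1,1) for z in(0,.05)])
    def cost(v):
        t=0
        for n,m in masks:
            h=cv2.convexHull((proj(n,w(v,B))+.5).astype(np.float32))
            I=np.zeros((1600,2560),np.uint8);cv2.fillConvexPoly(I,np.round(h*4*16).astype(np.int32),1,shift=4)
            a=cv2.resize(I.astype(np.float32),(640,400),interpolation=cv2.INTER_AREA)
            t+=np.abs(a-m).sum()/m.sum()
        return t
    s=np.array(c0)+np.array([[0,0,0],[.01,0,0],[0,.01,0],[0,0,.15]])
    r=minimize(cost,c0,method="Nelder-Mead",options=dict(initial_simplex=s,xatol=1e-4,fatol=1e-4));return r.x,r.fun
E
python3 - <<'E'
from fit import *
T=lambda x,y:("top",(x/5.16+320,y/5.16+165)); S=lambda x,y:("scene",(x/6+260,y/6+165))
F=[]
for q,p in [(T(52,158),(.06,.13,.025)),(T(433,103),(.06,-.13,.025)),(T(458,278),(-.06,-.13,.025)),(T(73,330),(-.06,.13,.025)),
 (S(335,440),(.06,.13,.025)),(S(517,343),(-.06,.13,.025)),(S(68,190),(.06,-.13,.025)),(S(400,155),(0,.115,.15)),
 (T(222,170),(.03,.03,.079)),(T(237,263),(-.03,.03,.079))]: F.append((q,lambda v,p=p:p))
pl=lambda v:(.099*np.sin(v[3]),.115-.099*np.cos(v[3]),.19)
F+=[(T(156,72),pl),(S(197,115),pl)]
jy=lambda v:.03-.042+.012*v[4]/2/np.pi
F+=[(T(297,160),lambda v:(.03,jy(v),.079)),(T(312,255),lambda v:(-.03,jy(v),.079))]
kn=lambda v:(.034*np.sin(v[4]),-.161,.068+.034*np.cos(v[4]))
F+=[(T(520,227),kn),(S(148,52),kn)]
def res(v): return np.concatenate([proj(q[0],w(v,f(v)))[0]-np.array(q[1])+.0 for q,f in F])
c=plane("top",(372,206),.05)
for k0 in(-1.5,-.5,.5,1.5):
    r=least_squares(res,[*c,.15,1.4,k0],loss="soft_l1");print(np.round(r.x,4),round(r.cost,2))
print(np.round(r.fun.reshape(-1,2),1).tolist())
print("cross",tri((388.25,300),(232.4,203.3)))
M=[]
for n,uv in(("scene",(386,306)),("top",(233.5,203.7))):
    viewer.camera(n)
    for q in("cleat","cleat_cross"):
        for o in viewer.outline_of(n,q):
            m=o["region"];g=np.argwhere(m).mean(0)[::-1]
            if np.hypot(*(g-uv))<4: M.append((n,m))
print(len(M));c=tri((388.25,300),(232.4,203.3))[0]
for a in(-.1,.1):print(fitbox([c[0],c[1],a],M))
print(fitbox([c[0],c[1],-.1],[m for m in M if m[0]=="top"]),fitbox([c[0],c[1],-.1],[m for m in M if m[0]=="scene"]))
E
```

```text
[ 0.4978 -0.0916  0.1386  1.078  -1.725 ] 17.68
[ 0.4978 -0.0916  0.1386  1.078  -1.725 ] 17.68
[ 0.4978 -0.0916  0.1386  1.078  -1.725 ] 17.68
[ 0.4978 -0.0916  0.1386  1.078  -1.725 ] 17.68
[[0.5, -0.6], [0.8, -0.8], [1.4, -0.4], [1.5, 0.5], [-2.1, -3.2], [-1.5, -1.6], [-2.5, -0.8], [0.2, 1.1], [-1.4, 0.5], [-1.6, 0.3], [-0.8, 0.6], [0.1, -1.0], [-2.4, 0.4], [-2.6, -0.1], [-0.6, 0.2], [1.8, 0.1]]
cross (array([0.51009312, 0.38298589, 0.04749867]), np.float64(0.004682381438384404))
3
(array([ 0.5105892 ,  0.38234756, -0.11214523]), np.float64(0.28749932218021546))
(array([ 0.51060568,  0.38235761, -0.11207668]), np.float64(0.28727035974064985))
(array([ 0.51103567,  0.38286698, -0.16240091]), np.float64(0.12864583333333332)) (array([ 0.50997004,  0.38173927, -0.08144103]), np.float64(0.13715737565531616))
```

```bash
cat > vfit.py <<'E'
from fit import *
T=lambda x,y:("top",((x+.5)/5.16+319.5,(y+.5)/5.16+164.5)); S=lambda x,y:("scene",((x+.5)/6+259.5,(y+.5)/6+164.5))
F=[]
for q,p in [(T(52,158),(.06,.13,.025)),(T(433,103),(.06,-.13,.025)),(T(458,278),(-.06,-.13,.025)),(T(73,330),(-.06,.13,.025)),
 (S(332,440),(.06,.13,.025)),(S(517,343),(-.06,.13,.025)),(S(68,190),(.06,-.13,.025))]:F.append((q,lambda v,p=p:(p[0],p[1]+v[5],p[2])))
for q,p in[(S(400,155),(0,.115,.15)),
 (T(222,170),(.03,.03,.079)),(T(237,263),(-.03,.03,.079))]: F.append((q,lambda v,p=p:p))
pl=lambda v:(.099*np.sin(v[3]),.115-.099*np.cos(v[3]),.19)
F+=[(T(156,72),pl),(S(197,115),pl)]
jy=lambda v:.03-.042+.012*v[4]/2/np.pi
F+=[(T(297,160),lambda v:(.03,jy(v),.079)),(T(312,255),lambda v:(-.03,jy(v),.079))]
kn=lambda v:(.034*np.sin(v[4]),-.161,.068+.034*np.cos(v[4]))
F+=[(T(520,227),kn),(S(148,52),kn)]
def res(v): return np.concatenate([proj(q[0],w(v,f(v)))[0]-np.array(q[1]) for q,f in F])
c=plane("top",(372,206),.05)
if __name__=="__main__":
    for k0 in(-1.5,1.5):
        r=least_squares(res,[*c,.15,1.4,k0,0],loss="soft_l1");print(np.round(r.x,4),round(r.cost,2))
    print(np.round(r.fun.reshape(-1,2),1).tolist())
    print("cross",tri((387.85,299.6),(232,202.9)))
    v=r.x
    for n in("scene","top"):
        im=viewer.camera(n)[:,:,::-1]
        k=8 if n=="top" else 7;x0,y0,x1,y1=(325,170,425,240) if n=="top" else (262,165,350,245)
        A=cv2.resize(im[y0:y1,x0:x1],None,fx=k,fy=k,interpolation=2);A=np.clip(A*1.3,0,255).astype(np.uint8)
        def L(pts,col,cl=True):
            q=(proj(n,w(v,pts))-[x0,y0]+.5)*k-.5;cv2.polylines(A,[np.round(q*8).astype(np.int32)],cl,col,1,cv2.LINE_AA,3)
        L([(sx*.06,sy*.13+v[5],.025) for sx,sy in((1,1),(1,-1),(-1,-1),(-1,1))],(0,0,255))
        for y in(.03,jy(v)):L([(-.03,y,.055),(.03,y,.055),(.03,y,.079),(-.03,y,.079)],(0,255,0))
        th=np.linspace(0,6.28,24)
        L([(.017*np.cos(t),.115+.017*np.sin(t),.15) for t in th],(255,0,255))
        p=pl(v);L([(p[0]+.015*np.cos(t),p[1]+.015*np.sin(t),.19) for t in th],(255,255,0))
        q=kn(v);L([(q[0],q[1]-.019,q[2]),(q[0],q[1]+.019,q[2])],(0,0,0),False)
        cv2.imwrite(f"pics/{n}2.png",A)
E
python3 vfit.py
python3 -c "
import cv2,numpy as np
a=cv2.imread('pics/top2.png');b=cv2.imread('pics/scene2.png');W=max(a.shape[1],b.shape[1])
a,b=[cv2.copyMakeBorder(i,0,0,0,W-i.shape[1],0) for i in(a,b)]
cv2.imwrite('pics/ov.png',np.vstack([a,b]))" ; python3 -c "
import cv2;a=cv2.imread('pics/top2.png');print(a.shape,cv2.imread('pics/scene2.png').shape)"
```

```text
[ 0.4992 -0.0965  0.1375  1.1287 -1.7856  0.0111] 5.25
[ 0.4992 -0.0965  0.1375  1.1287 -1.7856  0.0111] 5.25
[[-0.9, -0.1], [-0.5, -0.3], [0.0, 0.1], [0.1, 0.9], [-0.2, -1.7], [-0.1, -0.1], [-1.3, 0.4], [-0.7, 0.8], [0.5, 0.4], [0.3, 0.3], [-0.3, 0.0], [-0.5, -0.3], [-0.5, 0.4], [-0.7, -0.2], [1.1, 0.1], [1.3, 0.5]]
cross (array([0.51159119, 0.38355402, 0.05026421]), np.float64(0.004010834045971322))
(560, 800, 3) (560, 616, 3)
```

View pics/top2.png

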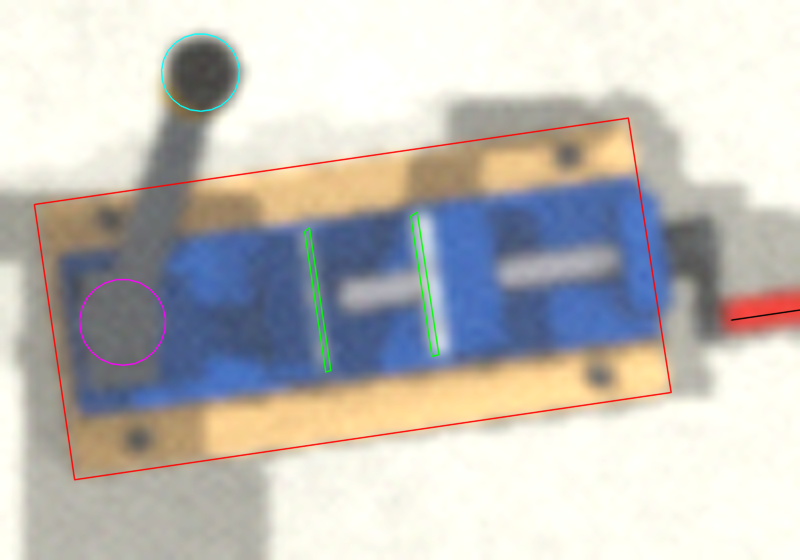

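View pics/scene2.png

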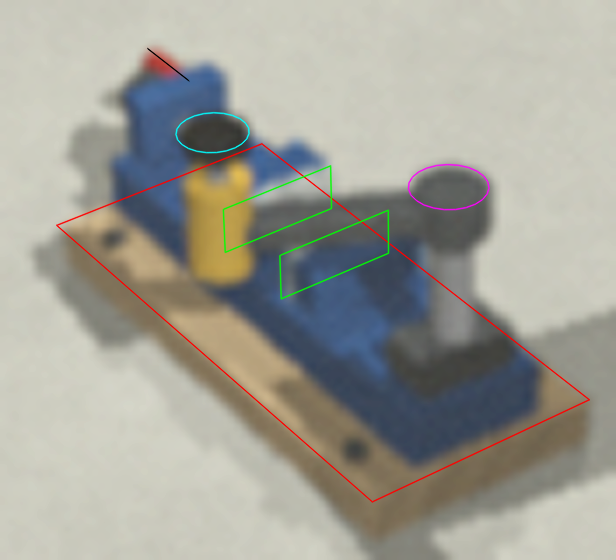

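```bash
cat > plan.py <<'E'
import sys
from h import *
from scipy.spatial.transform import Rotation as Ro
V=np.array([.4992,-.0965,.1375])
def vw(p,V=V):
    c,s=np.cos(V[2]),np.sin(V[2]);return np.array([V[0]+c*p[0]-s*p[1],V[1]+s*p[0]+c*p[1],p[2]])
def plan(target,yaw,show=True):
    """turn (units of .1 rad) then tool-frame shift (fraction of .25 m) to reach target with tool y at yaw (mod pi)"""
    s=sensors.get_state();R=Ro.from_quat(s["tool_rot"]).as_matrix()
    cur=np.arctan2(R[1,1],R[0,1]);d=(yaw-cur+np.pi/2)%np.pi-np.pi/2
    th=-d # tool x points down
    R2=R@Ro.from_rotvec([th,0,0]).as_matrix()
    sh=R2.T@(np.array(target)-s["position"])
    if show: print("t",round(s["time"],2),"pos",np.round(s["position"],4),"F",np.round(s["ft_force"],1),"open",round(s["opening"],4),"tilt",np.round(R[:,0],3),"j7",round(s["joint_positions"][6],2))
    print("turn",round(th/.1,3),"shift",np.round(sh/.25,4))
    return R2
E
python3 - <<'E'
from plan import *
for z in(.12,.033):plan([.511,.383,z],-.11+np.pi/2)
E
```

```text
t 1.6 pos [0.1864 0.6227 0.2225] F [-0.1 -0.4  0.3] open 0.0865 tilt [-0. -0. -1.] j7 -0.06
turn -1.809 shift [ 0.4102 -0.8104  1.3959]
t 1.6 pos [0.1864 0.6227 0.2225] F [-0.1 -0.4  0.3] open 0.0865 tilt [-0. -0. -1.] j7 -0.06
turn -1.809 shift [ 0.7582 -0.8104  1.3959]
```

play_rows(commands=[[-1,[0,0,0],-0.905],[-1,[0,0,0],-0.905],[-1,[0,-0.0675,0.1163],0],[-1,[0,-0.0675,0.1163],0],[-1,[0,-0.0675,0.1163],0],[-1,[0,-0.0675,0.1163],0],[-1,[0,-0.0675,0.1163],0],[-1,[0,-0.0675,0.1163],0],[-1,[0,-0.0675,0.1163],0],[-1,[0,-0.0675,0.1163],0],[-1,[0,-0.0675,0.1163],0],[-1,[0,-0.0675,0.1163],0],[-1,[0,-0.0675,0.1163],0],[-1,[0,-0.0675,0.1163],0],[-1,[0.1,0,0],0],[-1,[0.1,0,0],0],[-1,[0.1,0,0],0],[-1,[0.1,0,0],0],[-1,[0,0,0],0],[-1,[0,0,0],0]])

```text
time: 3.27
position: [0.5103, 0.3827, 0.1218]
tool_rot: [0.038, 0.707, -0.039, 0.705]
ft_force: [0.7, -0.4, 0.3]
opening: 0.0869
```

Run:
```python
from plan import *
plan([.511,.383,.033],-.11+np.pi/2)
cv2.imwrite("pics/s3.png",cv2.resize(viewer.camera("scene")[240:340,320:480,::-1],None,fx=4,fy=4,interpolation=2))
```

```text
t 3.27 pos [0.5103 0.3827 0.1218] F [ 0.7 -0.4  0.3] open 0.0869 tilt [-0.002 -0.002 -1.   ] j7 0.81
turn 0.003 shift [0.3553 0.0023 0.0031]
```

View pics/s3.png

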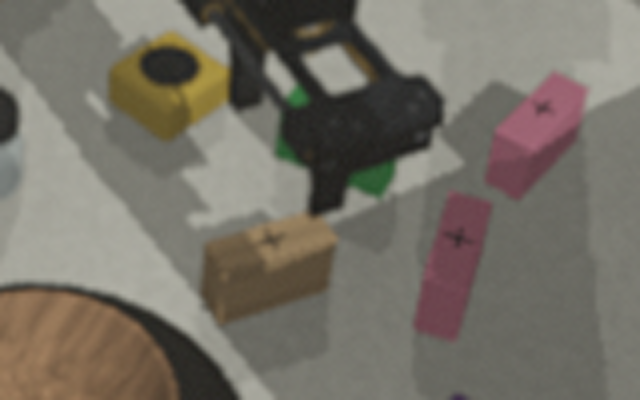

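Run:
```python
from plan import *
s=sensors.get_state();R=Ro.from_quat(s["tool_rot"]).as_matrix();p=s["position"]
for d in(-.0435,.0435):print((proj("scene",p+R[:,1]*d)[0]-[320,240]+.5)*4)
```

```text
[246.21332637 109.40545762]
[317.38966554 204.79207927]
```

play_rows(commands=[[-1,[0.1,0.001,0.001],0],[-1,[0.1,0.001,0.001],0],[-1,[0.08,0,0.001],0],[-1,[0.05,0,0],0],[-1,[0.025,0,0],0],[-1,[0,0,0],0],[1,[0,0,0],0],[1,[0,0,0],0],[1,[0,0,0],0],[1,[0,0,0],0],[1,[0,0,0],0],[1,[0,0,0],0],[1,[0,0,0],0],[1,[0,0,0],0]], grip_force=25)

```text
time: 4.48
position: [0.5118, 0.3836, 0.0338]
tool_rot: [0.039, 0.706, -0.039, 0.706]
ft_force: [-0.1, 0.4, -0.5]
opening: 0.0416
```

Run:
```python
from plan import *
R=plan([.511,.383,.033],-.11+np.pi/2)
```

```text
t 4.48 pos [0.5118 0.3836 0.0338] F [-0.1  0.4 -0.5] open 0.0416 tilt [-0. -0. -1.] j7 0.83
turn 0.002 shift [ 0.0033 -0.0027 -0.0027]
```

play_rows(commands=[[1,[0,0,0],0],[1,[0,0,0],0],[1,[0,0,0],0],[1,[0,0,0],0],[1,[-0.03,0,0],0],[1,[-0.1,0,0],0],[1,[-0.15,0,0],0],[1,[-0.15,0,0],0],[1,[-0.15,0,0],0],[1,[-0.1,0,0],0],[1,[-0.05,0,0],0],[1,[0,0,0],0],[1,[0,0,0],0]])

```text
time: 5.57
position: [0.5116, 0.3835, 0.2157]
tool_rot: [0.039, 0.706, -0.039, 0.706]
ft_force: [-0.0, -0.4, -1.0]
opening: 0.0279
```

Run:
```python
from plan import *
s=sensors.get_state()
viewer.camera("top");viewer.camera("scene")
for z in(.22,.16,.089):plan(vw([0,.010,z]),V[2]+np.pi/2,z==.22)
# block in hand: outlines
from fit import fitbox,w
import fit
p=s["position"];R=Ro.from_quat(s["tool_rot"]).as_matrix();yaw=np.arctan2(R[1,1],R[0,1])-np.pi/2
for n in("scene","top"):
    im=viewer.camera(n)
    for q in("cleat","cleat_cross"):
        for o in viewer.outline_of(n,q):
            m=o["region"];g=np.argwhere(m).mean(0)[::-1];e=proj(n,[*p[:2],p[2]-.033+.035])[0]
            if np.hypot(*(g-e))<20: print(n,q,o["conf"],g,e,np.round(im[m].mean(0)))
```

```text
t 5.67 pos [0.5109 0.3829 0.2138] F [ 1.2 -0.4 -1. ] open 0.0275 tilt [-0.003 -0.002 -1.   ] j7 0.8
turn -2.472 shift [-0.02   -1.8533 -0.3091]
turn -2.472 shift [ 0.22   -1.8528 -0.3084]
turn -2.472 shift [ 0.504  -1.8523 -0.3076]
scene cleat 0.65 [387.80379747 256.46835443] [393.21601163 248.84710672] [99. 86. 65.]
scene cleat_cross 0.86 [388.87872763 256.08151093] [393.21601163 248.84710672] [99. 86. 65.]
```

play_rows(commands=[[1,[0,0,0],-0.824],[1,[0,0,0],-0.824],[1,[0,0,0],-0.824],[1,[0,-0.0662,-0.011],0],[1,[0,-0.1323,-0.0221],0],[1,[0,-0.1323,-0.0221],0],[1,[0,-0.1323,-0.0221],0],[1,[0,-0.1323,-0.0221],0],[1,[0,-0.1323,-0.0221],0],[1,[0,-0.1323,-0.0221],0],[1,[0,-0.1323,-0.0221],0],[1,[0,-0.1323,-0.0221],0],[1,[0,-0.1323,-0.0221],0],[1,[0,-0.1323,-0.0221],0],[1,[0,-0.1323,-0.0221],0],[1,[0,-0.1323,-0.0221],0],[1,[0,-0.1323,-0.0221],0],[1,[0,-0.0661,-0.011],0],[1,[0,0,0],0]])

```text
time: 7.55
position: [0.498, -0.0906, 0.2165]
tool_rot: [-0.047, 0.705, 0.046, 0.706]
ft_force: [-0.1, -0.2, -1.3]
opening: 0.028
```

Run:
```python
from plan import *
for z in(.12,.089):plan(vw([0,.010,z]),V[2]+np.pi/2,z==.12)
s=sensors.get_state();p=s["position"]
a=viewer.camera("scene")[140:245,255:360,::-1];b=viewer.camera("top")[165:240,320:420,::-1]
a=cv2.resize(a,None,fx=5,fy=5,interpolation=2);b=cv2.resize(b,None,fx=2.7,fy=2.7,interpolation=2)
b=cv2.copyMakeBorder(b,0,a.shape[0]-b.shape[0],0,0,0)
cv2.imwrite("pics/s4.png",np.hstack([a,b]));print(p,a.shape,b.shape)
```

```text
t 7.55 pos [ 0.498  -0.0906  0.2165] F [-0.1 -0.2 -1.3] open 0.028 tilt [ 0.001 -0.001 -1.   ] j7 1.81
turn -0.067 shift [0.3862 0.0165 0.0015]
turn -0.067 shift [0.5102 0.0167 0.0015]
[ 0.49797388 -0.09062652  0.21654923] (525, 525, 3) (525, 270, 3)
```

View pics/s4.png

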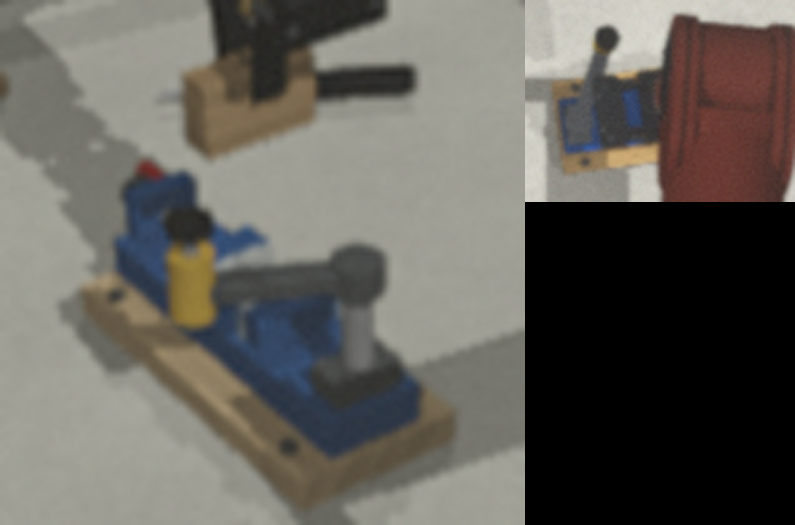

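Run:
```python
from plan import *
s=sensors.get_state();p=s["position"];R=Ro.from_quat(s["tool_rot"]).as_matrix()
for a in(-.04,.04):
  for b in(-.014,.014):
    for z in(-.033,.017):
      q=p+R[:,2]*a+R[:,1]*b+[0,0,z]; print(a,b,z,np.round((proj("scene",q)[0]-[255,140]+.5)*5-.5))
print(R[:,2])
```

```text
-0.04 -0.014 -0.033 [291. 108.]
-0.04 -0.014 0.017 [290.  37.]
-0.04 0.014 -0.033 [318. 126.]
-0.04 0.014 0.017 [317.  55.]
0.04 -0.014 -0.033 [184. 147.]
0.04 -0.014 0.017 [181.  76.]
0.04 0.014 -0.033 [210. 167.]
0.04 0.014 0.017 [207.  94.]
[9.90791644e-01 1.35395392e-01 7.50189647e-05]
```

play_rows(commands=[[1,[0.05,0.008,0.0015],-0.07],[1,[0.1,0,0],0],[1,[0.1,0,0],0],[1,[0.08,0,0],0],[1,[0.05,0,0],0],[1,[0.03,0,0],0],[1,[0.03,0,0],0],[1,[0.02,0,0],0],[1,[0,0,0],0],[1,[0,0,0],0]])

```text
time: 8.48
position: [0.499, -0.0835, 0.1017]
tool_rot: [-0.051, 0.705, 0.051, 0.705]
ft_force: [0.5, 0.6, -0.7]
opening: 0.0277
```

Run:
```python
from plan import *
plan(vw([0,.008,.089]),V[2]+np.pi/2)
a=viewer.camera("scene")[150:240,260:360,::-1]
cv2.imwrite("pics/s5.png",cv2.resize(a,None,fx=6,fy=6,interpolation=2))
```

```text
t 8.48 pos [ 0.499  -0.0835  0.1017] F [ 0.5  0.6 -0.7] open 0.0277 tilt [ 0.  0. -1.] j7 1.87
turn 0.071 shift [ 0.0507 -0.0197 -0.0063]
```

View pics/s5.png

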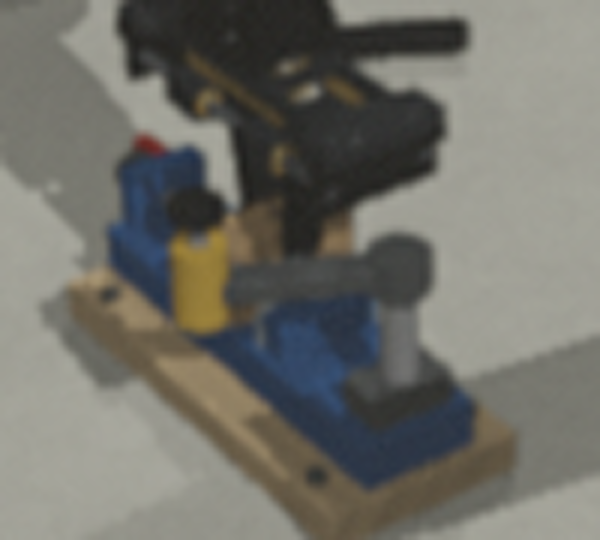

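play_rows(commands=[[1,[0.01,-0.01,-0.003],0.07],[1,[0.015,-0.01,-0.003],0],[1,[0.012,0,0],0],[1,[0.008,0,0],0],[1,[0.005,0,0],0],[1,[0,0,0],0],[1,[0,0,0],0]])

```text
time: 9.12
position: [0.4979, -0.0888, 0.0888]
tool_rot: [-0.049, 0.705, 0.049, 0.705]
ft_force: [-0.2, -0.0, -1.3]
opening: 0.0276
```

Run:
```python
from plan import *
plan(vw([0,.008,.088]),V[2]+np.pi/2)
```

```text
t 9.12 pos [ 0.4979 -0.0888  0.0888] F [-0.2 -0.  -1.3] open 0.0276 tilt [-0. -0. -1.] j7 1.89
turn -0.001 shift [0.0031 0.0007 0.0008]
```

play_rows(commands=[[1,[0.004,0,0],0],[1,[0.004,0,0],0],[1,[0,0,0],0],[1,[0,0,0],0]])

```text
time: 9.45
position: [0.4982, -0.0888, 0.0885]
tool_rot: [-0.048, 0.705, 0.049, 0.706]
ft_force: [-8.7, 1.0, 21.0]
opening: 0.0279
```

play_rows(commands=[[1,[-0.006,0,0],0],[-0.2,[0,0,0],0],[-0.2,[0,0,0],0],[-0.2,[0,0,0],0],[-0.2,[0,0,0],0],[-0.2,[0,0,0],0],[-0.2,[0,0,0],0],[-0.2,[-0.05,0,0],0],[-0.2,[-0.1,0,0],0],[-0.2,[-0.15,0,0],0],[-0.2,[-0.15,0,0],0],[-0.2,[-0.15,0,0],0]])

```text
time: 10.45
position: [0.4974, -0.089, 0.2399]
tool_rot: [-0.048, 0.706, 0.048, 0.705]
ft_force: [1.4, 0.5, -0.2]
opening: 0.0523
```

Run:
```python
from plan import *
viewer.camera("scene");viewer.camera("top")
# knob target above, at vise angle
a=-1.786
k=lambda a,y=-.166,dz=-.013:vw([.034*np.sin(a),y,.068+.034*np.cos(a)+dz])
for t in(np.r_[k(a)[:2],.16],k(a)):plan(t,V[2])
```

```text
t 10.55 pos [ 0.5008 -0.0893  0.2443] F [ 0.8  0.7 -0.2] open 0.0518 tilt [ 0.009  0.001 -1.   ] j7 1.81
turn 15.704 shift [ 0.3364 -0.1461  0.6914]
t 10.55 pos [ 0.5008 -0.0893  0.2443] F [ 0.8  0.7 -0.2] open 0.0518 tilt [ 0.009  0.001 -1.   ] j7 1.81
turn 15.704 shift [ 0.7854 -0.1503  0.6911]
```

play_rows(commands=[[-0.2,[0,0,0],0.98],[-0.2,[0,0,0],0.98],[-0.2,[0,0,0],0.98],[-0.2,[0,0,0],0.98],[-0.2,[0,0,0],0.98],[-0.2,[0,0,0],0.98],[-0.2,[0,0,0],0.98],[-0.2,[0,0,0],0.98],[-0.2,[0,0,0],0.98],[-0.2,[0,0,0],0.98],[-0.2,[0,0,0],0.98],[-0.2,[0,0,0],0.98],[-0.2,[0,0,0],0.98],[-0.2,[0,0,0],0.98],[-0.2,[0,0,0],0.98],[-0.2,[0,0,0],0.98],[-0.2,[0,0,0],0]])

```text
time: 11.97
position: [0.4978, -0.0888, 0.238]
tool_rot: [0.465, 0.533, -0.465, 0.533]
ft_force: [-1.1, 0.4, -0.3]
opening: 0.0518
```

Run:
```python
from plan import *
a=-1.786
k=lambda a,y=-.166,dz=-.013:vw([.034*np.sin(a),y,.068+.034*np.cos(a)+dz])
for t in(np.r_[k(a)[:2],.13],k(a)):plan(t,V[2])
```

```text
t 11.97 pos [ 0.4978 -0.0888  0.238 ] F [-1.1  0.4 -0.3] open 0.0518 tilt [-0. -0. -1.] j7 0.24
turn -0.02 shift [ 0.432  -0.1312  0.6952]
t 11.97 pos [ 0.4978 -0.0888  0.238 ] F [-1.1  0.4 -0.3] open 0.0518 tilt [-0. -0. -1.] j7 0.24
turn -0.02 shift [ 0.761  -0.1311  0.6952]
```

play_rows(commands=[[-0.2,[0,-0.0187,0.0993],-0.02],[-0.2,[0,-0.0187,0.0993],0],[-0.2,[0,-0.0187,0.0993],0],[-0.2,[0,-0.0187,0.0993],0],[-0.2,[0,-0.0187,0.0993],0],[-0.2,[0,-0.0187,0.0993],0],[-0.2,[0,-0.0187,0.0993],0],[-0.2,[0.11,0,0],0],[-0.2,[0.11,0,0],0],[-0.2,[0.11,0,0],0],[-0.2,[0.1,0,0],0],[-0.2,[0,0,0],0],[-0.2,[0,0,0],0]])

```text
time: 13.05
position: [0.4893, -0.2653, 0.1302]
tool_rot: [0.462, 0.536, -0.463, 0.534]
ft_force: [0.3, -0.5, 1.1]
opening: 0.0522
```

Run:
```python
from plan import *
a=-1.786
k=lambda a,y=-.166,dz=-.013:vw([.034*np.sin(a),y,.068+.034*np.cos(a)+dz])
plan(k(a),V[2])
im=viewer.camera("scene")[150:240,260:360,::-1]
A=cv2.resize(im,None,fx=6,fy=6,interpolation=2)
t=viewer.camera("top")[165:240,325:430,::-1];B=cv2.resize(t,None,fx=1.9,fy=1.9);A=np.hstack([A,cv2.copyMakeBorder(B,0,A.shape[0]-B.shape[0],0,0,0)])
cv2.imwrite("pics/s6.png",A)
Bx=[(sx*.04,.008+sy*.014,z) for z in(.055,.105) for sx in(1,-1) for sy in(1,-1)]
for b in Bx+[(0,.008,.105)]:print(b,np.round((proj("scene",vw(b))[0]-[260,150]+.5)*6-.5))
```

```text
t 13.05 pos [ 0.4893 -0.2653  0.1302] F [ 0.3 -0.5  1.1] open 0.0522 tilt [-0.003  0.    -1.   ] j7 0.72
turn 0.067 shift [ 3.3e-01 -2.0e-04  1.0e-03]
(0.04, 0.022, 0.055) [228. 345.]
(0.04, -0.006, 0.055) [199. 320.]
(-0.04, 0.022, 0.055) [351. 293.]
(-0.04, -0.006, 0.055) [321. 270.]
(0.04, 0.022, 0.105) [225. 267.]
(0.04, -0.006, 0.105) [195. 243.]
(-0.04, 0.022, 0.105) [350. 216.]
(-0.04, -0.006, 0.105) [320. 193.]
(0, 0.008, 0.105) [273. 229.]
```

View pics/s6.png

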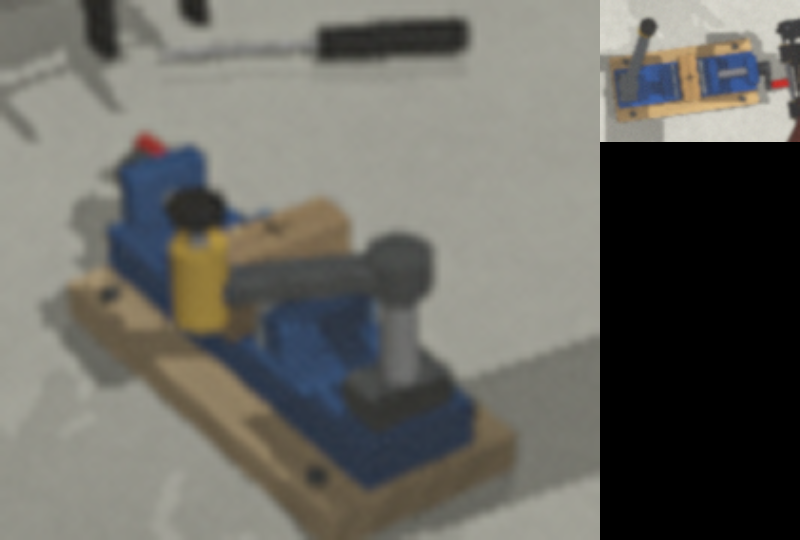

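Run:
```python
from plan import *
from vfit import kn
for n in("scene","top"):
    im=viewer.camera(n).astype(int)
    r=(im[:,:,0]>1.7*im[:,:,1])&(im[:,:,0]>90)
    yx=np.argwhere(r);e=proj(n,vw(kn([0,0,0,0,-1.786])))[0]
    yx=yx[np.hypot(*(yx[:,::-1]-e).T)<14];print(n,len(yx),yx.mean(0)[::-1],yx.min(0),yx.max(0),e)
    for y in(-.142,-.18):
        for a in(-1.5,-1.786,-2.1): print(y,a,proj(n,vw([.034*np.sin(a),y,.068+.034*np.cos(a)]))[0])
    if n=="top":
        for q in("cleat","cleat_cross"):
            for o in viewer.outline_of(n,q):
                m=o["region"];g=np.argwhere(m).mean(0)[::-1]
                if 340<g[0]<400:
                    print(q,o["conf"],g,proj(n,vw([0,.008,.105])),np.round(cv2.minAreaRect(np.argwhere(m)[:,::-1].astype(np.float32)),2) if 0 else cv2.minAreaRect(np.argwhere(m)[:,::-1].astype(np.float32)))
```

```text
scene 9 [284.55555556 173.88888889] [173 283] [175 286] [285.50243969 173.71477255]
-0.142 -1.5 [288.5389068  173.60295718]
-0.142 -1.786 [288.48446997 176.03763163]
-0.142 -2.1 [287.67045746 178.80719292]
-0.18 -1.5 [282.60222446 169.01749966]
-0.18 -1.786 [282.56736634 171.42850757]
-0.18 -2.1 [281.77977586 174.16552002]
top 36 [419.47222222 208.58333333] [207 415] [210 424] [421.43297701 208.69698361]
-0.142 -1.5 [416.51624356 209.60746185]
-0.142 -1.786 [415.89392302 209.51192457]
-0.142 -2.1 [415.12123789 208.497733  ]
-0.18 -1.5 [427.66052489 207.96697514]
-0.18 -1.786 [426.96505139 207.8824876 ]
-0.18 -2.1 [426.11729851 206.88035366]
cleat_cross 0.65 [371.34188034 205.16666667] [[371.84195349 205.5703275 ]] ((371.39190673828125, 205.35134887695312), (23.837854385375977, 10.192737579345703), 80.53767395019531)
cleat_cross 0.27 [350.23287671 178.89041096] [[371.84195349 205.5703275 ]] ((350.5, 179.0), (8.0, 9.0), 90.0)
```

play_rows(commands=[[-0.2,[0.1,0,0.001],0.06],[-0.2,[0.1,0,0],0],[-0.2,[0.08,0,0],0],[-0.2,[0.05,0,0],0],[-0.2,[0,0,0],0],[1,[0,0,0],0],[1,[0,0,0],0],[1,[0,0,0],0],[1,[0,0,0],0],[1,[0,0,0],0],[1,[0,0,0],0],[1,[0,0,0],0],[1,[0,0,0],0]], grip_force=20)

```text
time: 14.43
position: [0.4904, -0.2658, 0.0486]
tool_rot: [0.465, 0.533, -0.465, 0.533]
ft_force: [0.3, 0.9, 1.6]
opening: 0.0152
```

Run:
```python
from plan import *
a=-1.786
k=lambda a,y=-.166,dz=-.013:vw([.034*np.sin(a),y,.068+.034*np.cos(a)+dz])
plan(k(a),V[2])
```

```text
t 14.43 pos [ 0.4904 -0.2658  0.0486] F [0.3 0.9 1.6] open 0.0152 tilt [ 0.001 -0.    -1.   ] j7 0.78
turn -0.013 shift [ 0.0034 -0.0051 -0.0019]
```

Run:
```python
import numpy as np
a=-1.786+.25*np.arange(0,44)
for i in range(43):print(i,round(a[i+1],2),[round(-.136*(np.cos(a[i+1])-np.cos(a[i])),4),round(.136*(np.sin(a[i+1])-np.sin(a[i])),4)])
```

```text
0 -1.54 [np.float64(-0.0338), np.float64(-0.0031)]
1 -1.29 [np.float64(-0.0335), np.float64(0.0054)]
2 -1.04 [np.float64(-0.0311), np.float64(0.0135)]
3 -0.79 [np.float64(-0.0268), np.float64(0.0208)]
4 -0.54 [np.float64(-0.0208), np.float64(0.0268)]
5 -0.29 [np.float64(-0.0135), np.float64(0.0311)]
6 -0.04 [np.float64(-0.0054), np.float64(0.0335)]
7 0.21 [np.float64(0.003), np.float64(0.0338)]
8 0.46 [np.float64(0.0113), np.float64(0.032)]
9 0.71 [np.float64(0.0188), np.float64(0.0282)]
10 0.96 [np.float64(0.0252), np.float64(0.0227)]
11 1.21 [np.float64(0.0301), np.float64(0.0157)]
12 1.46 [np.float64(0.033), np.float64(0.0078)]
13 1.71 [np.float64(0.0339), np.float64(-0.0006)]
14 1.96 [np.float64(0.0327), np.float64(-0.009)]
15 2.21 [np.float64(0.0295), np.float64(-0.0168)]
16 2.46 [np.float64(0.0244), np.float64(-0.0236)]
17 2.71 [np.float64(0.0178), np.float64(-0.0289)]
18 2.96 [np.float64(0.0101), np.float64(-0.0324)]
19 3.21 [np.float64(0.0018), np.float64(-0.0339)]
20 3.46 [np.float64(-0.0067), np.float64(-0.0333)]
21 3.71 [np.float64(-0.0147), np.float64(-0.0306)]
22 3.96 [n
[... 332 characters left out ...]
4(0.0199)]
29 5.71 [np.float64(-0.0217), np.float64(0.0261)]
30 5.96 [np.float64(-0.0146), np.float64(0.0306)]
31 6.21 [np.float64(-0.0065), np.float64(0.0333)]
32 6.46 [np.float64(0.0019), np.float64(0.0339)]
33 6.71 [np.float64(0.0102), np.float64(0.0323)]
34 6.96 [np.float64(0.0179), np.float64(0.0288)]
35 7.21 [np.float64(0.0245), np.float64(0.0235)]
36 7.46 [np.float64(0.0295), np.float64(0.0167)]
37 7.71 [np.float64(0.0327), np.float64(0.0089)]
38 7.96 [np.float64(0.0339), np.float64(0.0005)]
39 8.21 [np.float64(0.033), np.float64(-0.0079)]
40 8.46 [np.float64(0.03), np.float64(-0.0158)]
41 8.71 [np.float64(0.0252), np.float64(-0.0227)]
42 8.96 [np.float64(0.0187), np.float64(-0.0283)]
```

Quarter first, watching the forces.

play_rows(commands=[[1,[-0.0338,-0.0031,0],0],[1,[-0.0335,0.0054,0],0],[1,[-0.0311,0.0135,0],0],[1,[-0.0268,0.0208,0],0]])

```text
time: 14.77
position: [0.4917, -0.2659, 0.0785]
tool_rot: [0.463, 0.536, -0.468, 0.528]
ft_force: [-27.1, -4.2, 6.6]
opening: 0.015
```

play_rows(commands=[[1,[-0.0208,0.0268,0],0],[1,[-0.0135,0.0311,0],0],[1,[-0.0054,0.0335,0],0],[1,[0,0,0],0]])

```text
time: 15.1
position: [0.5226, -0.2618, 0.0914]
tool_rot: [0.465, 0.533, -0.465, 0.533]
ft_force: [-2.8, 0.9, 6.7]
opening: 0.0153
```

```bash
cat > kc.py <<'E'
from plan import *
a=float(__import__("sys").argv[1])
plan(vw([.034*np.sin(a),-.166,.068+.034*np.cos(a)-.013]),V[2])
s=sensors.get_state();c,q=np.cos(V[2]),np.sin(V[2]);F=s["ft_force"];print("Fv",F[0]*c+F[1]*q,-F[0]*q+F[1]*c,F[2])
E
python3 kc.py -.036
```

```text
t 15.1 pos [ 0.5226 -0.2618  0.0914] F [-2.8  0.9  6.7] open 0.0153 tilt [ 0.001 -0.    -1.   ] j7 0.73
turn -0.017 shift [ 0.0098 -0.0072 -0.0037]
Fv -2.654062630602292 1.246042439624698 6.726444343511258
```

play_rows(commands=[[1,[-0.001,0.0338,0],0],[1,[0.0113,0.032,0],0],[1,[0.0188,0.0282,0],0],[1,[0.0252,0.0227,0],0]])

```text
time: 15.43
position: [0.5493, -0.2581, 0.0764]
tool_rot: [0.464, 0.533, -0.466, 0.532]
ft_force: [-8.4, -0.8, 0.8]
opening: 0.0153
```

play_rows(commands=[[1,[0.0301,0.0157,0],0],[1,[0.033,0.0078,0],0],[1,[0.0339,-0.0006,0],0],[1,[0,0,0],0]])

```text
time: 15.77
position: [0.5539, -0.2575, 0.0507]
tool_rot: [0.464, 0.534, -0.466, 0.531]
ft_force: [-5.6, -2.0, -3.6]
opening: 0.0155
```

```bash
python3 kc.py 1.71
```

```text
t 15.77 pos [ 0.5539 -0.2575  0.0507] F [-5.6 -2.  -3.6] open 0.0155 tilt [-0.004 -0.    -1.   ] j7 0.74
turn -0.028 shift [ 0.0018  0.006  -0.004 ]
Fv -5.7710975733428125 -1.1847639087435775 -3.5511072374366193
```

play_rows(commands=[[1,[0.0327,-0.012,0],0],[1,[0.0295,-0.0178,0],0],[1,[0.0244,-0.0236,0],0],[1,[0.0178,-0.0289,0],0]])

```text
time: 16.1
position: [0.5364, -0.2598, 0.0271]
tool_rot: [0.465, 0.532, -0.465, 0.533]
ft_force: [-1.6, 2.0, 14.2]
opening: 0.015
```

play_rows(commands=[[1,[0.0101,-0.0324,0],0],[1,[0.0018,-0.0339,0],0],[1,[-0.0067,-0.0333,0],0],[1,[0,0,0],0]])

```text
time: 16.43
position: [0.5109, -0.2632, 0.0253]
tool_rot: [0.465, 0.532, -0.465, 0.533]
ft_force: [-2.3, -2.8, -0.4]
opening: 0.015
```

```bash
python3 kc.py 3.464
```

```text
t 16.43 pos [ 0.5109 -0.2632  0.0253] F [-2.3 -2.8 -0.4] open 0.015 tilt [ 0.001  0.    -1.   ] j7 0.79
turn -0.024 shift [ 0.0103  0.0021 -0.0029]
Fv -2.6962218426871636 -2.450142423939568 -0.4345439591484246
```

play_rows(commands=[[1,[-0.0147,-0.0306,0],0],[1,[-0.0218,-0.026,0],0],[1,[-0.0275,-0.0198,0],0],[1,[-0.0316,-0.0124,0],0]])

```text
time: 16.77
position: [0.4883, -0.2661, 0.0485]
tool_rot: [0.465, 0.533, -0.465, 0.532]
ft_force: [1.8, -2.7, -7.5]
opening: 0.0154
```

play_rows(commands=[[1,[-0.0337,-0.0042,0],0],[1,[-0.0336,0.0043,0],0],[1,[-0.0315,0.0125,0],0],[1,[0,0,0],0]])

```text
time: 17.1
position: [0.4922, -0.2658, 0.0749]
tool_rot: [0.465, 0.533, -0.465, 0.533]
ft_force: [-8.7, -0.7, 7.4]
opening: 0.0151
```

```bash
python3 kc.py 5.214
```

```text
t 17.1 pos [ 0.4922 -0.2658  0.0749] F [-8.7 -0.7  7.4] open 0.0151 tilt [-0.001  0.    -1.   ] j7 0.76
turn -0.015 shift [ 0.0142  0.0012 -0.0028]
Fv -8.711229364329915 0.5469183832225317 7.4115901718334385
```

play_rows(commands=[[1,[-0.0265,0.0199,0],0],[1,[-0.0207,0.0261,0],0],[1,[-0.0136,0.0306,0],0],[1,[-0.0055,0.0333,0],0]])

```text
time: 17.43
position: [0.519, -0.2622, 0.0914]
tool_rot: [0.465, 0.533, -0.465, 0.532]
ft_force: [-6.7, 0.1, 6.7]
opening: 0.015
```

play_rows(commands=[[1,[0.0019,0.0339,0],0],[1,[0.0102,0.0323,0],0],[1,[0,0,0],0]])

```text
time: 17.68
position: [0.5376, -0.2597, 0.0874]
tool_rot: [0.464, 0.533, -0.465, 0.534]
ft_force: [2.2, -1.9, -2.1]
opening: 0.015
```

```bash
python3 kc.py 6.714
```

```text
t 17.68 pos [ 0.5376 -0.2597  0.0874] F [ 2.2 -1.9 -2.1] open 0.015 tilt [ 0.001 -0.001 -1.   ] j7 0.73
turn -0.004 shift [ 0.0058 -0.0059 -0.0036]
Fv 1.944628776613922 -2.1917318624812876 -2.1129841623408896
```

play_rows(commands=[[1,[0.009,0.0144,0],0],[1,[0.009,0.0144,0],0],[1,[0,0,0],0]])

```text
time: 17.93
position: [0.5442, -0.2588, 0.0823]
tool_rot: [0.465, 0.532, -0.465, 0.533]
ft_force: [1.3, -2.9, 1.1]
opening: 0.0154
```

play_rows(commands=[[1,[0.0122,0.0118,0],0],[1,[0.0123,0.0117,0],0],[1,[0,0,0],0]])

```text
time: 18.18
position: [0.5497, -0.258, 0.0755]
tool_rot: [0.465, 0.533, -0.465, 0.533]
ft_force: [1.1, -3.6, 0.3]
opening: 0.0153
```

play_rows(commands=[[1,[0.0147,0.0084,0],0],[1,[0,0,0],0],[1,[0,0,0],0]])

```text
time: 18.43
position: [0.5516, -0.2577, 0.0719]
tool_rot: [0.465, 0.532, -0.465, 0.533]
ft_force: [0.5, -5.3, -0.1]
opening: 0.0153
```

```bash
python3 kc.py 7.34
```

```text
t 18.43 pos [ 0.5516 -0.2577  0.0719] F [ 0.5 -5.3 -0.1] open 0.0153 tilt [ 0.001 -0.001 -1.   ] j7 0.73
turn -0.015 shift [ 0.0009 -0.0007 -0.0036]
Fv -0.1934824563689157 -5.2928191695237565 -0.0712572125309438
```

play_rows(commands=[[1,[0.0148,0.0083,0],0]])

```text
time: 18.52
position: [0.5529, -0.2576, 0.0687]
tool_rot: [0.465, 0.533, -0.465, 0.533]
ft_force: [-7.2, -4.2, 8.7]
opening: 0.0152
```

play_rows(commands=[[1,[0.016,0.005,0],0]])

```text
time: 18.6
position: [0.554, -0.2574, 0.0647]
tool_rot: [0.465, 0.533, -0.465, 0.533]
ft_force: [-7.0, -3.0, 14.0]
opening: 0.0149
```

play_rows(commands=[[1,[0.0167,0.004,0],0]])

```text
time: 18.68
position: [0.5547, -0.2574, 0.0607]
tool_rot: [0.465, 0.533, -0.465, 0.532]
ft_force: [-10.4, -3.4, 19.5]
opening: 0.0153
```

play_rows(commands=[[1,[0,0,0],0],[1,[0,0,0],0]])

```text
time: 18.85
position: [0.5546, -0.2573, 0.0605]
tool_rot: [0.465, 0.533, -0.465, 0.532]
ft_force: [-6.4, -3.9, 12.3]
opening: 0.0153
```

play_rows(commands=[[1,[0,0,0],0],[1,[0.012,0.002,0],0]], grip_force=45)

```text
time: 19.02
position: [0.5549, -0.2573, 0.0583]
tool_rot: [0.465, 0.533, -0.465, 0.532]
ft_force: [-12.5, -2.5, 21.9]
opening: 0.0149
```

play_rows(commands=[[1,[0.012,0,0],0]])

```text
time: 19.1
position: [0.5549, -0.2573, 0.0554]
tool_rot: [0.465, 0.533, -0.465, 0.532]
ft_force: [-12.4, -0.2, 25.7]
opening: 0.0146
```

play_rows(commands=[[1,[0,0,0],0],[1,[0,0,0],0]])

```text
time: 19.27
position: [0.5548, -0.2573, 0.0552]
tool_rot: [0.465, 0.533, -0.465, 0.532]
ft_force: [-11.2, -2.1, 18.8]
opening: 0.0148
```

play_rows(commands=[[1,[0.012,-0.004,0],0]])

```text
time: 19.35
position: [0.5547, -0.2574, 0.0531]
tool_rot: [0.465, 0.533, -0.465, 0.533]
ft_force: [-10.5, 0.4, 29.2]
opening: 0.0142
```

play_rows(commands=[[1,[0.012,-0.006,0],0],[1,[0,0,0],0]])

```text
time: 19.52
position: [0.5543, -0.2574, 0.0504]
tool_rot: [0.466, 0.532, -0.464, 0.533]
ft_force: [-9.4, 0.1, 26.4]
opening: 0.0146
```

```bash
python3 kc.py 7.95
```

```text
t 19.52 pos [ 0.5543 -0.2574  0.0504] F [-9.4  0.1 26.4] open 0.0146 tilt [ 0.002  0.001 -1.   ] j7 0.75
turn -0.017 shift [-0.0052  0.0054 -0.0037]
Fv -9.334622918925591 1.4370325727925346 26.351020620010765
```

play_rows(commands=[[-0.2,[-0.008,0,0],0],[-0.2,[0,0,0],0],[-0.2,[0,0,0],0],[-0.2,[0,0,0],0],[-0.2,[0,0,0],0],[-0.2,[0,0,0],0],[-0.2,[0,0,0],0],[-0.2,[-0.1,0,0],0],[-0.2,[-0.15,0,0],0],[-0.2,[-0.15,0,0],0],[-0.2,[-0.15,0,0],0],[-0.2,[-0.15,0,0],0],[-0.2,[0,0,0],0]])

```text
time: 20.6
position: [0.5561, -0.2589, 0.233]
tool_rot: [0.467, 0.529, -0.463, 0.536]
ft_force: [0.8, -1.5, -0.1]
opening: 0.0523
```

Run:
```python
from plan import *
plan(vw([0.0,-.166,.23]),V[2])
A=cv2.resize(viewer.camera("scene")[155:235,265:345,::-1],None,fx=5,fy=5,interpolation=2)
im=viewer.camera("top");B=cv2.resize(im[165:240,325:435,::-1],None,fx=3.6,fy=3.6,interpolation=2)
cv2.imwrite("pics/s7.png",np.hstack([A,cv2.copyMakeBorder(B,0,A.shape[0]-B.shape[0],0,0,0)]))
im=im.astype(int);r=np.argwhere((im[:,:,0]>1.7*im[:,:,1])&(im[:,:,0]>90));r=r[(abs(r[:,0]-205)<20)&(abs(r[:,1]-420)<20)];print("red",len(r),r.mean(0)[::-1])
for a in(6.9,7.2,7.5,7.8,8.1):print(a,proj("top",vw([.034*np.sin(a),-.159,.068+.034*np.cos(a)]))[0])
for y in(.008,.016):print((proj("scene",vw([0,y,.105]))[0]-[265,155]+.5)*5-.5,(proj("top",vw([0,y,.105]))[0]-[325,165]+.5)*3.6-.5+[400,0],proj("top",vw([0,y,.105])))
for q in("cleat","cleat_cross"):
    for o in viewer.outline_of("top",q):
        m=o["region"];g=np.argwhere(m).mean(0)[::-1]
        if 345<g[0]<400 and g[1]>190: print(q,o["conf"],g,cv2.minAreaRect(np.argwhere(m)[:,::-1].astype(np.float32)))
```

```text
t 20.6 pos [ 0.5561 -0.2589  0.233 ] F [ 0.8 -1.5 -0.1] open 0.0523 tilt [ 0.01  -0.003 -1.   ] j7 0.66
turn -0.018 shift [ 0.0106 -0.1365 -0.0105]
red 194 [431.59793814 209.72164948]
6.9 [420.63994943 192.50182088]
7.2 [419.83638984 190.48944686]
7.5 [419.03681338 189.25868383]
7.8 [418.31424026 188.90724458]
8.1 [417.73174307 189.44885435]
[202.73251213 165.98343945] [569.93103257 147.35317899] [[371.84195349 205.5703275 ]]
[210.00707961 171.6279342 ] [561.21594674 148.62524364] [[369.42109632 205.92367879]]
cleat 0.46 [369.216 205.612] ((369.2718505859375, 205.54029846191406), (25.488513946533203, 10.427119255065918), 79.99201965332031)
cleat_cross 0.63 [369.069869   205.92139738] ((369.10272216796875, 205.98379516601562), (24.642087936401367, 9.565705299377441), 81.02737426757812)
```

View pics/s7.png

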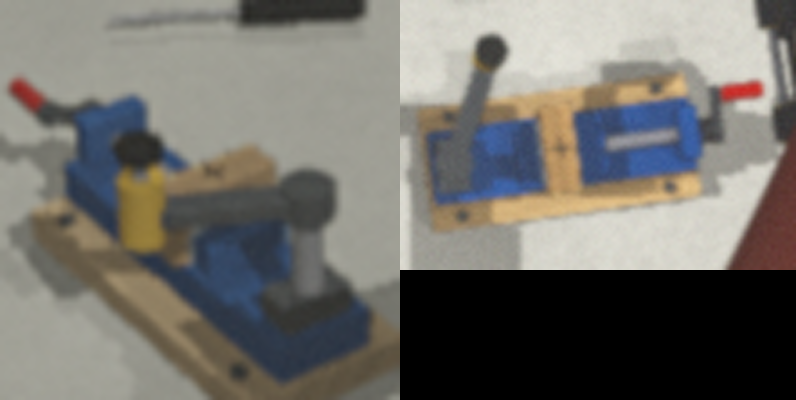

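```bash
cat > sw.py <<'E'
from plan import *
def c(t,e=0,r=.055):
    o=.010+.015*np.cos(t)+.0095*np.sin(t)+e
    return np.array([r*np.sin(t)+o*np.cos(t),.115-r*np.cos(t)+o*np.sin(t)])
if __name__=="__main__":
    for p in([*c(1.13,.015),.233],[*c(1.13,.015),.138]):plan(vw(p),V[2])
    ts=np.linspace(1.13,0,13);P=np.array([c(1.13,.015)]+[c(t) for t in ts]+[c(0,-.003)])
    D=np.diff(P,axis=0)/.25
    for t,d in zip([*ts,-1],D):print(round(t,2),[0,round(d[0],4),round(-d[1],4)])
E
python3 sw.py
```

```text
t 20.8 pos [ 0.553  -0.2566  0.2242] F [-0.4 -0.7 -0.1] open 0.0523 tilt [-0.001  0.001 -1.   ] j7 0.66
turn -0.011 shift [-0.0345  0.1417 -1.1747]
t 20.8 pos [ 0.553  -0.2566  0.2242] F [-0.4 -0.7 -0.1] open 0.0523 tilt [-0.001  0.001 -1.   ] j7 0.66
turn -0.011 shift [ 0.3455  0.1422 -1.1744]
1.13 [0, np.float64(-0.0256), np.float64(0.0543)]
1.04 [0, np.float64(0.0003), np.float64(0.0199)]
0.94 [0, np.float64(-0.0016), np.float64(0.0204)]
0.85 [0, np.float64(-0.0037), np.float64(0.0208)]
0.75 [0, np.float64(-0.006), np.float64(0.0209)]
0.66 [0, np.float64(-0.0083), np.float64(0.0207)]
0.56 [0, np.float64(-0.0107), np.float64(0.0203)]
0.47 [0, np.float64(-0.0131), np.float64(0.0195)]
0.38 [0, np.float64(-0.0155), np.float64(0.0184)]
0.28 [0, np.float64(-0.0177), np.float64(0.0169)]
0.19 [0, np.float64(-0.0199), np.float64(0.0151)]
0.09 [0, np.float64(-0.0218), np.float64(0.0131)]
0.0 [0, np.float64(-0.0235), np.float64(0.0107)]
-1 [0, np.float64(-0.012), np.float64(-0.0)]
```

play_rows(commands=[[1,[-0.035,0,0],0],[1,[0,0.0158,-0.1305],0],[1,[0,0.0158,-0.1305],0],[1,[0,0.0158,-0.1305],0],[1,[0,0.0158,-0.1305],0],[1,[0,0.0158,-0.1305],0],[1,[0,0.0158,-0.1305],0],[1,[0,0.0158,-0.1305],0],[1,[0,0.0158,-0.1305],0],[1,[0,0.0158,-0.1305],0],[1,[0,0,0],0],[1,[0,0,0],0],[1,[0,0,0],0],[1,[0,0,0],0]], grip_force=20)

```text
time: 21.97
position: [0.5487, 0.0371, 0.2338]
tool_rot: [0.465, 0.532, -0.466, 0.532]
ft_force: [-0.1, 0.4, 0.3]
opening: 0.0006
```

```bash
python3 sw.py | head -4
```

```text
t 21.97 pos [0.5487 0.0371 0.2338] F [-0.1  0.4  0.3] open 0.0006 tilt [-0.001 -0.001 -1.   ] j7 0.05
turn -0.033 shift [ 0.0033 -0.0022 -0.0085]
t 21.97 pos [0.5487 0.0371 0.2338] F [-0.1  0.4  0.3] open 0.0006 tilt [-0.001 -0.001 -1.   ] j7 0.05
turn -0.033 shift [ 0.3833 -0.0019 -0.0087]
```

play_rows(commands=[[1,[0.1,-0.002,-0.008],0],[1,[0.12,0,0],0],[1,[0.1,0,0],0],[1,[0.063,0,0],0],[1,[0,0,0],0],[1,[0,-0.0128,0.0271],0],[1,[0,-0.0128,0.0272],0],[1,[0,0.0003,0.0199],0],[1,[0,-0.0016,0.0204],0],[1,[0,-0.0037,0.0208],0],[1,[0,0,0],0]])

```text
time: 22.88
position: [0.5447, 0.0094, 0.139]
tool_rot: [0.465, 0.532, -0.465, 0.533]
ft_force: [0.3, -1.4, 0.1]
opening: 0.0006
```

Run:
```python
from sw import *
plan(vw([*c(.85),.138]),V[2])
for o in viewer.outline_of("top","plunger_top"): print(o["conf"],o["extent"])
```

```text
t 22.88 pos [0.5447 0.0094 0.139 ] F [ 0.3 -1.4  0.1] open 0.0006 tilt [ 0.001 -0.    -1.   ] j7 0.13
turn -0.029 shift [ 0.0039 -0.0017 -0.0016]
0.42 [351.0, 179.8, 5.3, 11.7]
```

play_rows(commands=[[1,[0,-0.006,0.0209],0],[1,[0,-0.0083,0.0207],0],[1,[0,-0.0107,0.0203],0],[1,[0,-0.0131,0.0195],0],[1,[0,-0.0155,0.0184],0],[1,[0,-0.0177,0.0169],0],[1,[0,-0.0199,0.0151],0],[1,[0,-0.0218,0.0131],0]])

```text
time: 23.6
position: [0.5209, -0.0294, 0.1383]
tool_rot: [0.465, 0.533, -0.465, 0.533]
ft_force: [0.5, 1.3, 0.2]
opening: 0.0005
```

play_rows(commands=[[1,[0,-0.0165,0.0107],0],[1,[0,0,0],0]])

```text
time: 23.77
position: [0.5166, -0.0331, 0.1383]
tool_rot: [0.465, 0.533, -0.465, 0.533]
ft_force: [-0.8, -0.4, 0.7]
opening: 0.0002
```

Run:
```python
from sw import *
plan(vw([*c(0),.138]),V[2])
```

```text
t 23.77 pos [ 0.5166 -0.0331  0.1383] F [-0.8 -0.4  0.7] open 0.0002 tilt [-0. -0. -1.] j7 0.19
turn -0.024 shift [ 0.0013 -0.0037  0.0017]
```

play_rows(commands=[[1,[0,-0.008,0],0],[1,[0,0,0],0]])

```text
time: 23.93
position: [0.5153, -0.0323, 0.1383]
tool_rot: [0.465, 0.533, -0.465, 0.533]
ft_force: [-0.2, -0.4, 0.3]
opening: 0.0008
```

play_rows(commands=[[1,[0,-0.006,0],0],[1,[0,0,0],0]])

```text
time: 24.1
position: [0.5141, -0.0324, 0.1383]
tool_rot: [0.465, 0.533, -0.465, 0.533]
ft_force: [0.6, -0.9, 0.0]
opening: 0.0003
```

play_rows(commands=[[1,[0,-0.006,0],0],[1,[0,0,0],0]])

```text
time: 24.27
position: [0.5125, -0.0327, 0.1383]
tool_rot: [0.465, 0.533, -0.465, 0.533]
ft_force: [0.4, -0.4, 0.2]
opening: 0.0005
```

play_rows(commands=[[1,[0,-0.008,0],0],[1,[0,0,0],0]])

```text
time: 24.43
position: [0.5104, -0.033, 0.1383]
tool_rot: [0.465, 0.533, -0.465, 0.533]
ft_force: [0.7, 0.4, -0.3]
opening: 0.0002
```

play_rows(commands=[[1,[0,-0.006,0],0],[1,[0,0,0],0]])

```text
time: 24.6
position: [0.5103, -0.033, 0.1386]
tool_rot: [0.465, 0.532, -0.464, 0.534]
ft_force: [5.5, 0.3, -4.8]
opening: 0.0003
```

Run:
```python
from sw import *
plan(vw([*c(0),.138]),V[2])
for n in("top","scene"):
    im=viewer.camera(n)
    for q in("plunger_top","barrel_top"):
        for o in viewer.outline_of(n,q): print(n,q,round(o["conf"],2),np.round(o["extent"]))
    for t in(0,.1,.2):print(t,proj(n,vw([.099*np.sin(t),.115-.099*np.cos(t),.19]))[0])
    if n=="scene": cv2.imwrite("pics/s8.png",cv2.resize(im[150:240,260:360,::-1],None,fx=6,fy=6,interpolation=2))
```

```text
t 24.6 pos [ 0.5103 -0.033   0.1386] F [ 5.5  0.3 -4.8] open 0.0003 tilt [ 0.003  0.    -1.   ] j7 0.18
turn -0.012 shift [0.0023 0.0213 0.0057]
top plunger_top 0.15 [420. 189.  10.   9.]
top barrel_top 0.55 [341. 213.   8.  11.]
0 [372.10758732 204.62938797]
0.1 [371.46513923 201.46997856]
0.2 [370.51088688 198.3911192 ]
scene barrel_top 0.51 [318. 189.  27.  20.]
0 [306.08081207 165.70660477]
0.1 [303.50575439 166.77580009]
0.2 [301.12352725 167.97822496]
```

play_rows(commands=[[1,[0,-0.005,0],0],[1,[0,0,0],0],[1,[0,0.03,0],0],[1,[0,0.05,0],0],[1,[-0.1,0,0],0],[1,[-0.15,0,0],0],[1,[-0.1,0,0],0],[1,[0,0,0],0],[1,[0,0,0],0]])

```text
time: 25.65
position: [0.5284, -0.0304, 0.227]
tool_rot: [0.465, 0.533, -0.464, 0.533]
ft_force: [-0.3, 0.1, 0.6]
opening: 0.0005
```

Run:
```python
from sw import *
for z in(.22,.195,.178):plan(vw([0,.016,z]),V[2])
for n in("top","scene"):
    im=viewer.camera(n)
    for q in("plunger_top","barrel_top"):
        for o in viewer.outline_of(n,q):
            g=np.argwhere(o["region"]).mean(0)[::-1]; print(n,q,round(o["conf"],2),np.round(o["extent"]),np.round(g,1))
```

```text
t 25.65 pos [ 0.5284 -0.0304  0.227 ] F [-0.3  0.1  0.6] open 0.0005 tilt [ 0.002  0.001 -1.   ] j7 0.15
turn -0.011 shift [ 0.0276 -0.152   0.1819]
t 25.65 pos [ 0.5284 -0.0304  0.227 ] F [-0.3  0.1  0.6] open 0.0005 tilt [ 0.002  0.001 -1.   ] j7 0.15
turn -0.011 shift [ 0.1276 -0.1522  0.1819]
t 25.65 pos [ 0.5284 -0.0304  0.227 ] F [-0.3  0.1  0.6] open 0.0005 tilt [ 0.002  0.001 -1.   ] j7 0.15
turn -0.011 shift [ 0.1956 -0.1523  0.182 ]
top barrel_top 0.58 [342. 213.  10.  12.] [339.9 209.8]
scene plunger_top 0.43 [306. 169.   4.   4.] [307.5 169.3]
scene plunger_top 0.35 [228. 174.  56.  41.] [226.5 174.7]
scene barrel_top 0.72 [318. 184.  28.  31.] [314.2 184.1]
```

play_rows(commands=[[1,[0,-0.05,0.06],0],[1,[0,-0.06,0.07],0],[1,[0,-0.042,0.052],0],[1,[0,0,0],0],[1,[0.05,0,0],0],[1,[0.05,0,0],0],[1,[0,0,0],0]])

```text
time: 26.53
position: [0.495, -0.0807, 0.1988]
tool_rot: [0.464, 0.534, -0.466, 0.532]
ft_force: [-0.3, -0.3, 0.2]
opening: 0.0003
```

Run:
```python
from sw import *
for z in(.195,.178):plan(vw([0,.016,z]),V[2])
```

```text
t 26.53 pos [ 0.495  -0.0807  0.1988] F [-0.3 -0.3  0.2] open 0.0003 tilt [-0.003  0.    -1.   ] j7 0.23
turn -0.015 shift [0.0151 0.0082 0.0008]
t 26.53 pos [ 0.495  -0.0807  0.1988] F [-0.3 -0.3  0.2] open 0.0003 tilt [-0.003  0.    -1.   ] j7 0.23
turn -0.015 shift [0.0831 0.0084 0.0009]
```

play_rows(commands=[[1,[0.02,0.008,0.001],0],[1,[0.02,0,0],0],[1,[0.015,0,0],0],[1,[0.015,0,0],0]])

```text
time: 26.87
position: [0.4989, -0.0807, 0.1835]
tool_rot: [0.465, 0.533, -0.465, 0.533]
ft_force: [0.0, -0.4, 4.2]
opening: 0.0003
```

play_rows(commands=[[1,[0.01,0,0],0],[1,[0.008,0,0],0],[1,[0,0,0],0]])

```text
time: 27.12
position: [0.4988, -0.0807, 0.179]
tool_rot: [0.465, 0.533, -0.465, 0.533]
ft_force: [2.6, 0.9, 4.9]
opening: 0.0004
```

play_rows(commands=[[1,[0.006,0,0],0],[1,[0,0,0],0]])

```text
time: 27.28
position: [0.4991, -0.0807, 0.1784]
tool_rot: [0.465, 0.532, -0.464, 0.533]
ft_force: [0.3, 0.4, 7.9]
opening: -0.0
```

play_rows(commands=[[1,[0.004,0,0],0],[1,[0,0,0],0]])

```text
time: 27.45
position: [0.4997, -0.0806, 0.1782]
tool_rot: [0.466, 0.532, -0.464, 0.534]
ft_force: [0.4, 0.7, 15.2]
opening: 0.0005
```

Hard stop reached (15 N, position held at 178 mm). Release upwards, then clear away and check.

play_rows(commands=[[1,[0,0,0],0],[1,[-0.03,0,0],0],[1,[-0.04,0,0],0],[1,[-0.1,0,0],0],[1,[-0.15,0,0],0],[1,[-0.1,0,0],0],[1,[0,0,0.12],0],[1,[0,0,0.14],0],[1,[0,0,0.14],0],[1,[0,0,0.14],0],[1,[0,0,0.14],0],[1,[0,0,0.1],0],[1,[0,0,0],0]])

```text
time: 28.53
position: [0.5228, -0.2797, 0.2811]
tool_rot: [0.465, 0.531, -0.468, 0.531]
ft_force: [0.4, -0.6, 0.4]
opening: 0.0005
```

Run:
```python
from plan import *
plan(vw([0,.016,.3]),V[2])
A=cv2.resize(viewer.camera("scene")[155:235,265:345,::-1],None,fx=5,fy=5,interpolation=2)
im=viewer.camera("top");B=cv2.resize(im[165:240,325:435,::-1],None,fx=3.6,fy=3.6,interpolation=2)
cv2.imwrite("pics/s9.png",np.hstack([A,cv2.copyMakeBorder(B,0,A.shape[0]-B.shape[0],0,0,0)]))
for z in(.19,.178):
  p=vw([0,.016,z]);print("pred",z,(proj("scene",p)[0]-[265,155]+.5)*5-.5,(proj("top",p)[0]-[325,165]+.5)*3.6-.5+[400,0])
```

```text
t 28.53 pos [ 0.5228 -0.2797  0.2811] F [ 0.4 -0.6  0.4] open 0.0005 tilt [-0.002 -0.003 -1.   ] j7 0.69
turn -0.08 shift [-0.0774  0.0066 -0.8025]
pred 0.19 [207.40406033  55.53302385] [570.88731436 143.96579668]
pred 0.178 [207.78113348  72.40493111] [569.44720893 144.65965239]
```

View pics/s9.png

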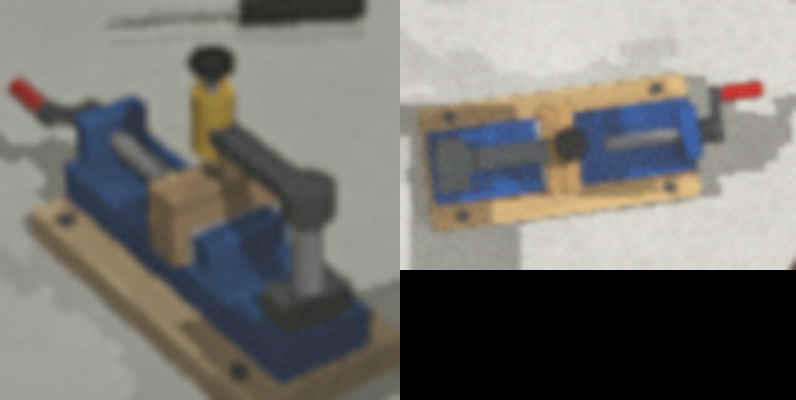

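```bash
python3 -c "
from workcell import workorder
print(workorder.close_job())"
```

```text
the job is handed in; nothing more can be done
None
```

The job is done and handed in at about 28.6 s of the 72 s allowed; closing the job returned no verdict.

- **Block:** It stands on the vise bed, cross up and long side along the jaws. In the top picture after clamping, the cross was within about a pixel (roughly 3 mm) of the predicted punch spot.
- **Clamping:** I cranked clockwise by about a turn and a half. The force at the knob rose to 26–29 N, against 3–6 N for free turning. Some of that travel may have been the fingers slipping on the knob, so I did not establish the exact crank angle. The later pictures show the block gripped between both jaws.
- **Punch arm:** I swung it in until it would move no further, at 5.5 N, then pushed slightly more.
- **Plunger:** I pressed it to a hard stop at 178 mm with 15 N. It sprang back up.

The last pictures show the arm swung in over the block, the plunger up, and the robot clear of everything. One check disagreed slightly: the plunger head was about 1 pixel (2–3 mm) off its predicted place in the scene view, but matched in the top view. I did not specifically check the other objects at the end, but no move went near them.

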